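# Exchange two filter cubes between slider and stand

## Task

Change the filter set: swap the two fluorescence filter cubes, so that the orange-window cube, now in the storage stand, ends in the filter slider and the green-window cube, now in the slider, ends in the stand. Each must be slid down from above with the dovetail rail on its back in the seat's slot until it stands fully down on its seat; there are only these two seats, so stand one cube upright on a clear bit of desk meanwhile. Keep the cubes upright and leave the other things on the desk where they are.

Things in the scene. Friction and masses are not known exactly. Their poses are not given: they have to be found in the camera images.
- green_cube_centre (a point): centre (half-way up) of the green-window filter cube: black block 34 mm (its x) by 40 mm (its y) by 36 mm high, about 0.1 kg, starting in the filter slider. x points from the face with the round green window to the back, z up. Grip it from above across its two plain side faces (along y, 40 mm wide). (Cubes without a rail at the far right, by the touch panel, are not meant.)
- orange_cube_centre (a point): centre (half-way up) of the orange-window filter cube: black block 34 mm (its x) by 40 mm (its y) by 36 mm high, about 0.1 kg, starting in the storage stand. x points from the face with the round orange window to the back, z up. Grip it from above across its two plain side faces (along y, 40 mm wide). (Cubes without a rail at the far right, by the touch panel, are not meant.)
- green_cube_back (a point): middle of the outer face of the green-window cube's rail, 25 mm behind the cube's centre along x. The aluminium dovetail rail runs upright down the middle of the cube's back, 8 mm proud, 21 mm wide outside and 10 mm at the root, from 3 to 34 mm above the cube's underside, tapered over its lowest 7 mm.
- orange_cube_back (a point): middle of the outer face of the orange-window cube's rail, 25 mm behind the cube's centre along x. The aluminium dovetail rail runs upright down the middle of the cube's back, 8 mm proud, 21 mm wide outside and 10 mm at the root, from 3 to 34 mm above the cube's underside, tapered over its lowest 7 mm.
- slider_seat (a point): where the centre of a cube is when seated in the filter slider, 28 mm above the desk, 18 above the seat floor; axes as the seated cube's. The slider is a flat aluminium bar lying fixed on the desk, 64 mm (x) by 130 (y), 10 high, from 45 mm on this point's -y side to 85 mm on its +y side (there a flush open aperture), then a black knob to 108 mm, 16 high.
- slider_guide (a point): upright aluminium dovetail guide fixed behind the slider's seat (on its +x side); this point lies in the mouth of its slot, level with the seat floor, 21 mm in x from the seat point. 42 mm wide, 28 mm tall (8 mm lower than a seated cube). The slot is open at the top, its edges flared over the top 6 mm, and takes a cube's rail from above with 1.5 mm play each side.
- stand_seat (a point): where the centre of a cube is when seated in the storage stand, 34 mm above the desk, 18 above the seat floor; axes as the seated cube's. The stand is a grey block with a black top, fixed on the desk, 70 mm (x) by 62 (y), 16 high, centred 3 mm on the +x side of this point. Nothing but the guide rises beside either seat.
- stand_guide (a point): upright aluminium dovetail guide fixed behind the stand's seat (on its +x side); this point lies in the mouth of its slot, level with the seat floor, 21 mm in x from the seat point. 42 mm wide, 28 mm tall (8 mm lower than a seated cube). The slot is open at the top, its edges flared over the top 6 mm, and takes a cube's rail from above with 1.5 mm play each side.
- objective_case: bystander: white round case with black lid, 45 mm across, 66 mm tall; origin at its underside
- dust_cap: bystander: black round cap, 36 mm across, 12 mm tall; origin at its underside
- coverslip_box: bystander: small white box with blue lid, 30 x 30 x 16 mm; origin at its underside
- tweezers: bystander: steel tweezers lying flat along their own x, 124 x 12 x 8 mm; origin at the middle of the underside
Mind the look-alikes: they are no part of the job. What is shaped like the part that bears green_cube_centre but purple is not meant.

How it is judged:
At the end, for the whole second after the job is handed in: The orange-window cube stands in the slider and the green-window cube in the stand, each with its rail in the guide (back toward the guide, centre within 5 mm of the seat point seen from above), fully down (height within 2.5 mm), upright within 0.06 rad and at rest (horizontal distance between orange_cube_centre and slider_seat below 0.005 m and z of orange_cube_centre in the frame of slider_seat between -0.0025 and 0.0025 m and x of orange_cube_back in the frame of slider_seat above 0.02 m and angle between each of orange_cube_centre, green_cube_centre's own z axis and vertical below 0.06 rad and linear speed of each of orange_cube, green_cube below 0.02 m/s and horizontal distance between green_cube_centre and stand_seat below 0.005 m and z of green_cube_centre in the frame of stand_seat between -0.0025 and 0.0025 m and x of green_cube_back in the frame of stand_seat above 0.02 m); the robot touches nothing.
It fails at once if a filter cube is tipped over (more than 0.6 rad) (angle between any of green_cube_centre, orange_cube_centre's own z axis and vertical above 0.6 rad).
It fails at once if another thing on the desk is pushed more than 30 mm away (distance of any of objective_case, dust_cap, coverslip_box, tweezers from where it was at the start of the episode above 0.03 m).
It also fails if it takes over 70 s, if anything falls off the work surface, if the arm or the gripper's body presses on something with over 40 N, if the wrist force passes 120 N, or if a joint passes its speed limit or range.

## Robot

A 6-joint arm with a two-finger parallel gripper is mounted at the origin on a cart in front of the work surface, level with it; the furniture and walls round the work are solid. World frame = base frame: x ahead of the robot, y to its left, z up, the work surface at z = 0. Lengths are in m, angles in rad, forces in N, time in s.
With the tool pointing down it reaches from about 0.3 to 0.75 m from the base axis. Payload 8.5 kg.
Tool frame: the origin (TCP) lies midway between the tips of the shut fingers; the grasp point (between the pads) lies arm.tcp_to_grasp behind it (arm.tcp_to_grasp is the distance from the TCP to the grasp point, in m); z points along the fingers, y is the direction in which the jaws open and shut (so a half turn about z gives the same grasp; the last joint's range is limited). The gripper opens to 85 mm and grips with 20 to 120 N. Pads are 22 mm wide; open, the fingers measure 114 mm over their backs; the gripper's body (76 mm by 85 mm) begins 54 mm behind the grasp point. The pads swing forward as they close: fully open they stand 13 mm farther back than shut.
Start: joints at [-1.504, 0.381, 1.297, -0, 1.464, -0.215], TCP at [0.153, -0.528, 0.231] pointing down, gripper open.
Joint ranges: [-3.11, 3.11], [-0.89, 2.33], [0.22, 2.48], [-1.42, 4.56], [0.17, 2.85], [-2.88, 2.88]. Speed limits (rad/s): [2.39, 2.39, 3.14, 3.14, 3.14, 3.14].

## Interface

Orientations are given as a unit quaternion [w, x, y, z].
In Python, from cell import arm gives the robot as it stands. The module is installed in compiled form; this text tells all that it offers.
- The arm moves only by the tool play_rows, never from a script. Its argument "motion" is a list of rows, each a list of 4 numbers: the shift along the tool's x, y, z in mm, then the turn about the tool's z in rad. A call has 1 to 12 rows; each row is the pose to reach, as a shift and turn from the pose commanded when the call began, along the tool's axes at that moment; what a row does not reach only later rows make up. A row lasts 1/10 s, in which the tool goes at most 50 mm and 8.59 degrees, less where a joint would pass 70% of its speed; a pose out of reach is approached as far as the arm can. A call with a gripper value outside its range is refused whole. "fingers" is the opening, from 0 (shut) to 1 (fully open), set as the call begins (left out, the last holds). The fingers move at their own pace and stop on an object; the grip force is fixed at half the most. Time passes only in rows, so rows that repeat a pose let the fingers close. It gives the time, the measured TCP pose, the force and the opening at its end, in the units of the state.
- arm.observe(): the state, without advancing time (a new reading comes with each control period).
- arm.grab_frame(name): name is "side" or "top"; returns a dict with "img" (384x512x3 uint8, red, green, blue), "fov_y" (degrees; the focal length in pixels is half the picture's height over the tangent of half this angle, whatever the lens; pixels are square), "cx", "cy" (the principal point, pixels), "origin" and "rotation" of the camera in the world. Camera axes: x right, y up, looking along -z (the intrinsics and any distortion apply to the point x, -y, -z); pixel columns grow to the right and rows downward; lengths in m; the calibration is good to about 2 mm. A picture is of the moment at which its call begins. There is no depth.
- arm.hand_in(): hands the job in, once; it reports no verdict.
The state is a dict: "time": time; "joints": joint angles; "qvel": joint speeds; "effort": joint torques, N m; "tool_pos": TCP position; "orientation": TCP orientation; "ft_force": force on the tool from outside, world axes, zero at the start; "ft_torque": the same for the moment, N m; "grip_width": finger opening in m.
Only numpy, scipy, OpenCV 4.12 (cv2) and the standard library are available. Lean on these libraries where they do the work, as an engineer would, in place of code of your own. Each camera call takes 0.05 s, during which the arm holds its last target.

## Working session

There is one attempt and no reset: what is moved stays moved. The work goes in short steps, Python scripts to look and compute and a tool call to move; the robot and the scene stay as the last step left them, time stands still between calls to the robot, and variables do not carry over. Pictures are saved under pics/ and viewed, and the job is handed in when it is done.

Besides the shell and the picture viewer there is one more tool, called after "Call:" as a command line: name --pt "numbers of a row" for each row, then --argument value for the rest. play_rows: Moves the arm, as the interface text tells. Its arguments: {"type":"object","properties":{"motion":{"type":"array","items":{"type":"array","items":{"type":"number"}}},"fingers":{"type":"number"}},"required":["motion"]}

```bash
mkdir -p pics
python3 - <<'E'
from cell import arm
import cv2
print(arm.observe(), arm.tcp_to_grasp)
for n in("side","top"):
    f=arm.grab_frame(n); print(n,{k:v for k,v in f.items() if k!="img"})
    cv2.imwrite(f"pics/{n}0.png",f["img"][:,:,::-1])
E
```

```text
{'time': 0.0, 'joints': array([-1.50429644e+00,  3.81211134e-01,  1.29826145e+00,  6.28573702e-06,
        1.46360301e+00, -2.15287807e-01]), 'qvel': array([-0.00057684,  0.00066492,  0.00071536, -0.00025878,  0.00019564,
        0.00121839]), 'effort': array([ 5.20593840e-04, -4.48468637e+01, -2.31272060e+01, -1.46600005e-04,
        4.75818990e-03,  9.10093803e-06]), 'tool_pos': array([ 0.15292617, -0.52800729,  0.23070342]), 'orientation': array([-7.39189715e-04,  9.90090646e-01,  1.40427784e-01,  5.82261716e-05]), 'ft_force': array([ 0.20288417, -0.41564025,  0.02255303]), 'ft_torque': array([-0.04420043,  0.03271503, -0.01751905]), 'grip_width': 0.08497244929556179} 0.0187
side {'fov_y': 55.00921048737427, 'cx': 255.42615425716681, 'cy': 190.6849838088705, 'origin': array([ 0.44059241, -0.68414356,  0.58822352]), 'rotation': array([ 0.90675503,  0.4191982 , -0.01500256, -0.04293146])}
top {'fov_y': 47.59916482294868, 'cx': 248.49111327888392, 'cy': 193.7945082736839, 'origin': array([ 0.42634273, -0.01516769,  0.96366617]), 'rotation': array([ 0.71667289,  0.02452499, -0.04518131, -0.69551214])}
```

View pics/side0.png

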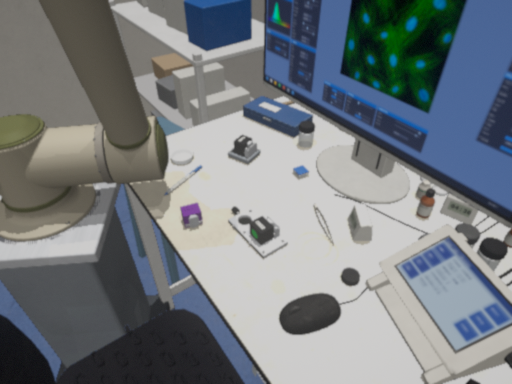

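View pics/top0.png

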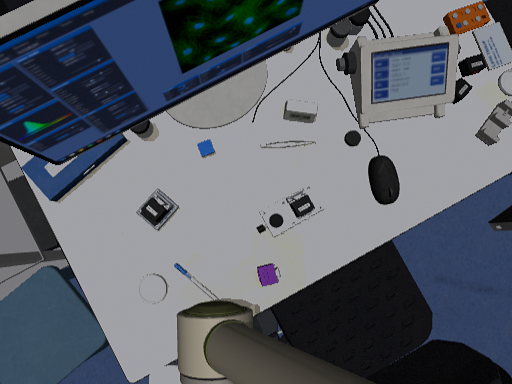

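Run:
```python
import cv2
t=cv2.imread("pics/top0.png"); s=cv2.imread("pics/side0.png")
def crop(i,x,y,w,h,k,n): cv2.imwrite(f"pics/{n}.png",cv2.resize(i[y:y+h,x:x+w],None,fx=k,fy=k,interpolation=cv2.INTER_CUBIC))
crop(t,250,175,80,70,8,"t_slider"); crop(t,130,180,60,55,10,"t_stand")
crop(s,220,195,80,65,9,"s_slider"); crop(s,220,125,60,45,12,"s_stand")
```

```text
(no output)
```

View pics/t_slider.png

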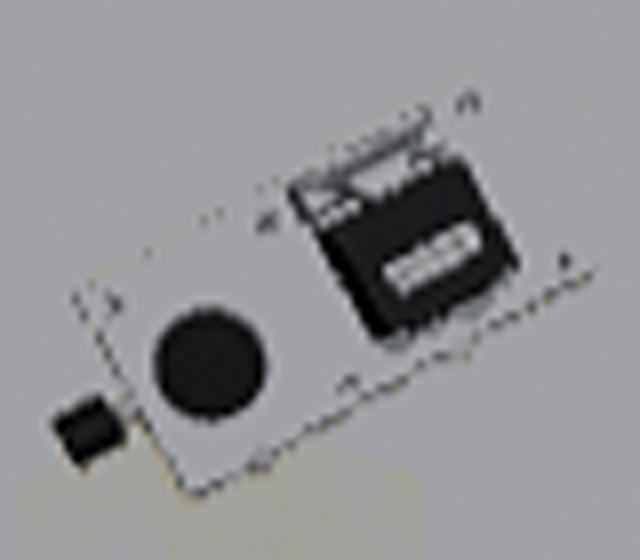

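View pics/t_stand.png

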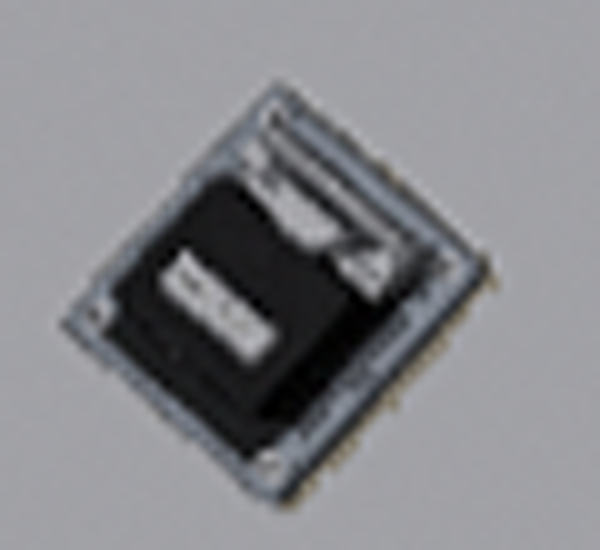

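View pics/s_slider.png

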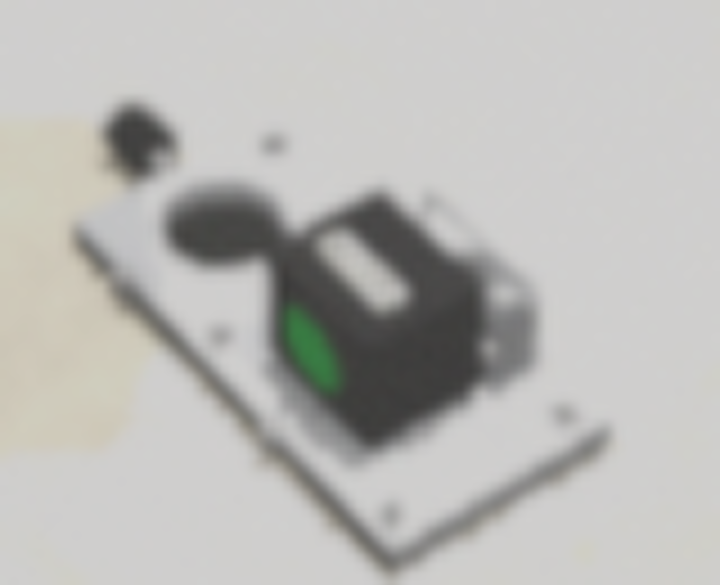

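View pics/s_stand.png

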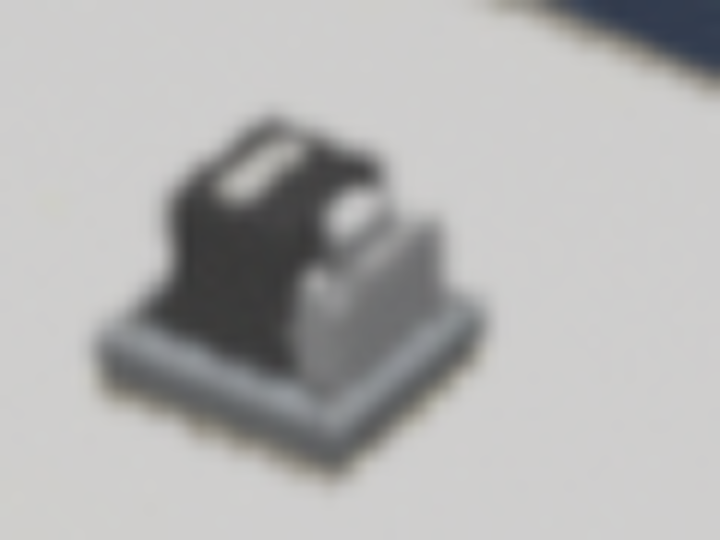

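```bash
cat > h.py <<'E'
import numpy as np, cv2
from scipy.spatial.transform import Rotation as R
from scipy.optimize import least_squares
CAM={"side":dict(fov=55.00921048737427,c=(255.42615425716681,190.6849838088705),o=[0.44059241,-0.68414356,0.58822352],q=[0.90675503,0.4191982,-0.01500256,-0.04293146]),
"top":dict(fov=47.59916482294868,c=(248.49111327888392,193.7945082736839),o=[0.42634273,-0.01516769,0.96366617],q=[0.71667289,0.02452499,-0.04518131,-0.69551214])}
def proj(n,P):
    c=CAM[n]; f=192/np.tan(np.radians(c["fov"]/2)); w,x,y,z=c["q"]
    p=(np.atleast_2d(P)-c["o"])@R.from_quat([x,y,z,w]).as_matrix()
    return np.c_[c["c"][0]+f*p[:,0]/-p[:,2], c["c"][1]-f*p[:,1]/-p[:,2]]
def unproj(n,uv,z0):
    c=CAM[n]; f=192/np.tan(np.radians(c["fov"]/2)); w,x,y,z=c["q"]
    d=R.from_quat([x,y,z,w]).apply([(uv[0]-c["c"][0])/f,-(uv[1]-c["c"][1])/f,-1]); o=np.array(c["o"])
    return o+d*(z0-o[2])/d[2]
def crop2px(p,x,y,k): return np.array([(p[0]+.5)/k-.5+x,(p[1]+.5)/k-.5+y])
def local(x,y,yaw,z,P):
    P=np.atleast_2d(P).astype(float)
    return np.c_[x+np.cos(yaw)*P[:,0]-np.sin(yaw)*P[:,1], y+np.sin(yaw)*P[:,0]+np.cos(yaw)*P[:,1], z+P[:,2]]
E
cat > fit.py <<'E'
from h import *
T=lambda p:crop2px(p,250,175,8); S=lambda p:crop2px(p,220,195,9)
T2=lambda p:crop2px(p,130,180,10); S2=lambda p:crop2px(p,220,125,12)
# slider: local z rel to seat point (z=.028)
def slider(d): 
    a=-.032+d;b=.032+d
    return dict(pl=(a,.085,-.018),fr=(a,-.045,-.018),br=(b,-.045,-.018),bl=(b,.085,-.018))
ps=[("top",T((190,497)),"pl"),("top",T((592,268)),"fr"),("top",T((78,292)),"bl"),
("side",S((75,228)),"pl"),("side",S((393,555)),"fr"),("side",S((608,432)),"br")]
def stand(d):
    a=-.032;b=.038
    return dict(l=(a,.031,-.018),f=(a,-.031,-.018),r=(b,-.031,-.018),b=(b,.031,-.018))
pt=[("top",T2((65,322)),"l"),("top",T2((275,500)),"f"),("top",T2((490,255)),"r"),("top",T2((280,83)),"b"),
("side",S2((335,440)),"r"),("side",S2((485,298)),"b"),("side",S2((97,340)),"f")]
def go(pts,mod,z,x0,fd):
    for cams in (("top",),("side",),("top","side")):
        q=[p for p in pts if p[0] in cams]
        def res(v):
            m=mod(v[3] if fd else 0)
            return np.concatenate([proj(n,local(v[0],v[1],v[2],z,m[k]))[0]-u for n,u,k in q])
        v=least_squares(res,x0).x; print(cams,v,"yaw",np.degrees(v[2]),"\n",res(v).reshape(-1,2).round(1).tolist())
    return v
a=go(ps,slider,.028,[.5,-.15,.5,0.],True)
b=go(pt,stand,.034,[.5,.2,-.7],False)
E
python3 fit.py
```

```text
('top',) [ 1.20307847  0.26384895  0.53685898 -0.81868334] yaw 30.759753637415223 
 [[-0.2, 0.0], [0.7, -0.1], [-0.5, 0.1]]
('side',) [ 1.55726781  0.47713699  0.53874802 -1.23417551] yaw 30.867987817735575 
 [[-0.2, -0.2], [-0.3, 0.4], [0.5, -0.3]]
('top', 'side') [-0.96482327 -1.0184419   0.5328224   1.69903695] yaw 30.528474606878103 
 [[-0.1, 0.3], [0.9, 0.4], [-0.3, 0.3], [0.3, -0.6], [-0.1, 0.1], [0.8, -0.5]]
('top',) [ 0.47998021  0.15698439 -0.67251381] yaw -38.53220294688349 
 [[-0.3, -0.2], [0.3, 0.6], [0.3, 0.4], [-0.3, -0.8]]
('side',) [ 0.47707669  0.1570957  -0.67303309] yaw -38.56195573478082 
 [[0.4, -0.3], [0.6, 0.4], [-1.0, -0.1]]
('top', 'side') [ 0.47907048  0.15702662 -0.67789258] yaw -38.840383669969235 
 [[-0.4, 0.1], [0.2, 1.0], [0.2, 0.9], [-0.2, -0.4], [1.1, -0.3], [1.3, 0.4], [-0.3, -0.2]]
```

```bash
cat >> fit.py <<'E'
import sys
def centre(cams,d0=0): pass
print("--- slider with d=0")
a=go(ps,slider,.028,[.5,-.15,.5],False)
def wire(n,img,x,y,w,h,k,poses,name):
    im=cv2.resize(img[y:y+h,x:x+w],None,fx=k,fy=k,interpolation=cv2.INTER_CUBIC)
    for v,z,polys in poses:
        for P,col in polys:
            u=proj(n,local(v[0],v[1],v[2],z,P)); u=(u-[x,y]+.5)*k-.5
            cv2.polylines(im,[np.round(u).astype(int)],True,col,1)
    cv2.imwrite(f"pics/{name}.png",im)
def rect(x0,x1,y0,y1,z): return [(x0,y0,z),(x1,y0,z),(x1,y1,z),(x0,y1,z)]
cube=[(rect(-.017,.017,-.02,.02,.018),(0,0,255)),(rect(-.017,.017,-.02,.02,-.018),(0,160,255)),(rect(.017,.025,-.0105,.0105,.016),(255,0,255))]
sl=cube+[(rect(-.032,.032,-.045,.085,-.018),(0,255,0))]
st=cube+[(rect(-.032,.038,-.031,.031,-.018),(0,255,0)),(rect(-.032,.038,-.031,.031,-.034),(0,255,0))]
if __name__=="__main__":
    t=cv2.imread("pics/top0.png"); s=cv2.imread("pics/side0.png")
    wire("top",t,250,175,80,70,8,[(a,.028,sl)],"w_ts"+sys.argv[1]); wire("side",s,220,195,80,65,8,[(a,.028,sl)],"w_ss"+sys.argv[1])
    wire("top",t,130,180,60,55,8,[(b,.034,st)],"w_tt"+sys.argv[1]); wire("side",s,220,125,60,45,8,[(b,.034,st)],"w_st"+sys.argv[1])
    f=lambda n:cv2.imread(f"pics/w_{n}{sys.argv[1]}.png")
    pad=lambda i,w,h:cv2.copyMakeBorder(i,0,h-i.shape[0],0,w-i.shape[1],0)
    cv2.imwrite(f"pics/wA{sys.argv[1]}.png",f("ts")); cv2.imwrite(f"pics/wB{sys.argv[1]}.png",f("ss"));
    cv2.imwrite(f"pics/wC{sys.argv[1]}.png",f("tt"))
E
python3 fit.py 1 | sed -n '/---/,$p'
```

```text
--- slider with d=0
('top',) [ 0.49956802 -0.15485794  0.53685898] yaw 30.759753578069482 
 [[-0.2, 0.0], [0.7, -0.1], [-0.5, 0.1]]
('side',) [ 0.49791116 -0.15607127  0.53874802] yaw 30.86798785801569 
 [[-0.2, -0.2], [-0.3, 0.4], [0.5, -0.3]]
('top', 'side') [ 0.49868778 -0.15538803  0.5328224 ] yaw 30.52847450674314 
 [[-0.1, 0.3], [0.9, 0.4], [-0.3, 0.3], [0.3, -0.6], [-0.1, 0.1], [0.8, -0.5]]
```

View pics/w_ts1.png

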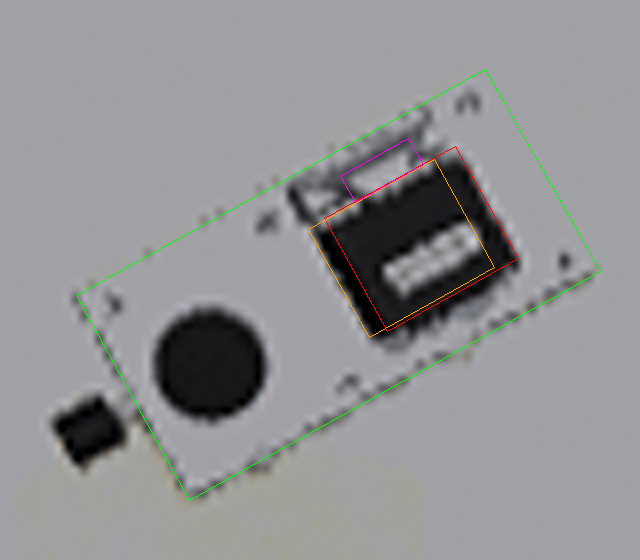

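View pics/w_ss1.png

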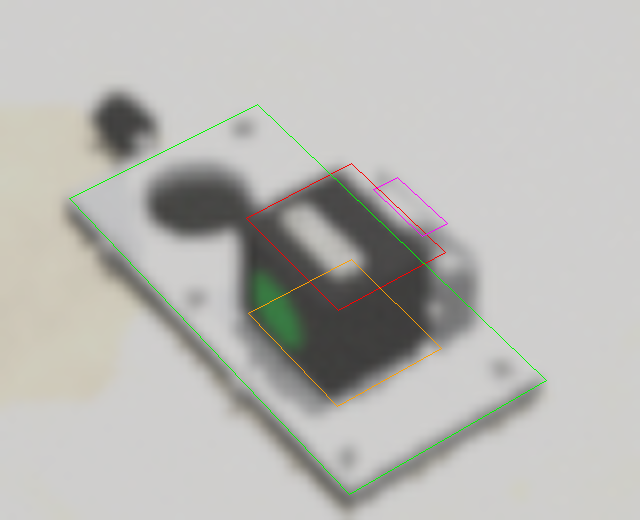

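View pics/w_tt1.png

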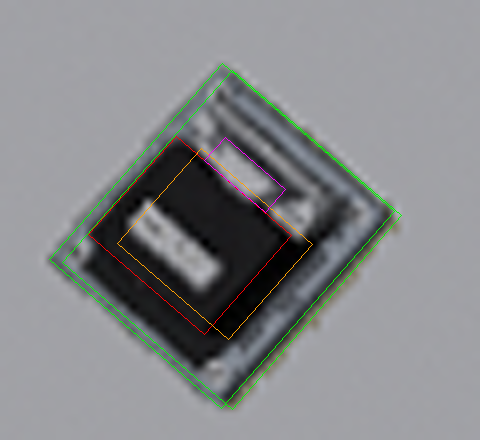

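View pics/w_st1.png

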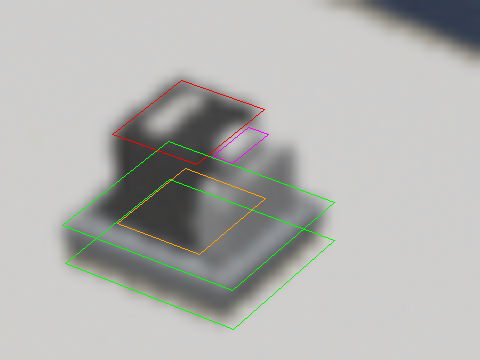

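```bash
cat > plan.py <<'E'
import sys
from h import *
from cell import arm
# usage: plan.py x y z yawdeg  -> shift in tool axes (mm) and turn
s=arm.observe(); w,x,y,z=s["orientation"]; M=R.from_quat([x,y,z,w]).as_matrix()
yaw=np.arctan2(M[1,0],M[0,0]); p=s["tool_pos"]
print("t",round(s["time"],2),"pos",p.round(4),"yaw",np.degrees(yaw).round(2),"tilt z",M[:,2].round(4),"F",s["ft_force"].round(2),"w",round(s["grip_width"],4),"j",s["joints"].round(2))
if len(sys.argv)>4:
    g=list(map(float,sys.argv[1:5])); d=M.T@(np.array(g[:3])-p)*1000
    t=(yaw-np.radians(g[3])+np.pi)%(2*np.pi)-np.pi
    print("shift",d.round(1),"turn",round(t,4))
E
python3 plan.py .4987 -.1554 .12 30.6
```

```text
t 0.1 pos [ 0.1529 -0.5281  0.2308] yaw 16.14 tilt z [-1.0e-04  1.3e-03 -1.0e+00] F [ 0.65  1.12 -0.06] w 0.0856 j [-1.5   0.38  1.3  -0.    1.46 -0.22]
shift [ 435.8 -261.7  111.2] turn -0.2523
```

Call:
play_rows --pt "435.8 -261.7 80 -0.252" --pt "435.8 -261.7 80 -0.252" --pt "435.8 -261.7 80 -0.252" --pt "435.8 -261.7 80 -0.252" --pt "435.8 -261.7 80 -0.252" --pt "435.8 -261.7 80 -0.252" --pt "435.8 -261.7 80 -0.252" --pt "435.8 -261.7 80 -0.252" --pt "435.8 -261.7 80 -0.252" --pt "435.8 -261.7 80 -0.252" --pt "435.8 -261.7 80 -0.252" --pt "435.8 -261.7 80 -0.252" --fingers 1

```text
time: 1.3
tool_pos: [0.4994, -0.1542, 0.1506]
orientation: [-0.0, 0.964, 0.265, -0.0]
ft_force: [-0.6, -0.1, -0.0]
grip_width: 0.0854
```

```bash
python3 plan.py .4987 -.1554 .055 30.6
```

```text
t 1.3 pos [ 0.4994 -0.1542  0.1506] yaw 30.77 tilt z [-1.1e-03  7.0e-04 -1.0e+00] F [-0.59 -0.09 -0.05] w 0.0854 j [-0.53  0.41  1.5   0.    1.23  0.51]
shift [-1.2  0.8 95.6] turn 0.003
```

Call:
play_rows --pt "-0.6 0.5 40 0" --pt "-0.6 0.5 75 0" --pt "-0.6 0.5 92 0" --pt "-0.6 0.5 95 0" --pt "-0.6 0.5 95 0" --pt "-0.6 0.5 95 0"

```text
time: 1.9
tool_pos: [0.4988, -0.1574, 0.0576]
orientation: [0.001, 0.965, 0.263, 0.001]
ft_force: [-0.1, -0.4, 0.0]
grip_width: 0.0853
```

```bash
cat > look.py <<'E'
import sys
from h import *
from cell import arm
# look.py name cam x y w h k [wire pose...]
tag=sys.argv[1]
for a in sys.argv[2:]:
    n,x,y,w,h,k=a.split(","); x,y,w,h,k=map(int,(x,y,w,h,k))
    im=arm.grab_frame(n)["img"][:,:,::-1]; cv2.imwrite(f"pics/{n}_{tag}_full.png",im)
    cv2.imwrite(f"pics/{n}_{tag}.png",cv2.resize(im[y:y+h,x:x+w],None,fx=k,fy=k,interpolation=cv2.INTER_CUBIC))
E
python3 look.py 1 side,200,160,130,100,6 top,230,150,120,100,6; python3 plan.py
```

```text
t 2.0 pos [ 0.4989 -0.157   0.0575] yaw 30.57 tilt z [ 0.0019 -0.0012 -1.    ] F [ 0.26  0.3  -0.65] w 0.0852 j [-0.53  0.53  1.62 -0.    0.99  0.51]
```

View pics/side_1.png

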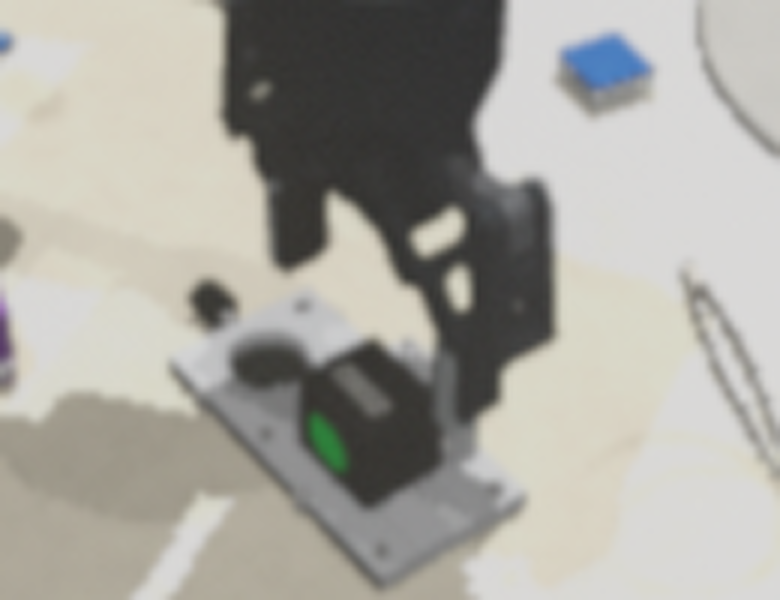

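View pics/top_1.png

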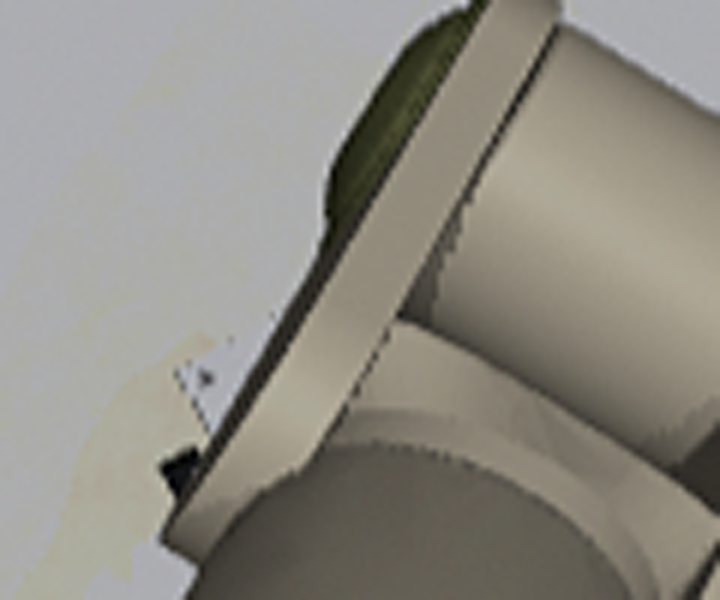

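Run:
```python
from h import *
im=cv2.imread("pics/side_1_full.png"); x,y,w,h,k=200,160,130,100,6
c=cv2.resize(im[y:y+h,x:x+w],None,fx=k,fy=k,interpolation=cv2.INTER_CUBIC)
for yy in (-1,1):
    P=[(a,yy*b,0) for a,b in((-.011,.0425),(.011,.0425),(.011,.057),(-.011,.057))]
    for zz,col in ((.0705,(0,0,255)),(.0905,(255,0,0))):
        u=(proj("side",local(.4989,-.157,np.radians(30.57),zz,P))-[x,y]+.5)*k-.5
        cv2.polylines(c,[np.round(u).astype(int)],True,col,1)
cv2.imwrite("pics/chk1.png",c)
```

```text
(no output)
```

View pics/chk1.png

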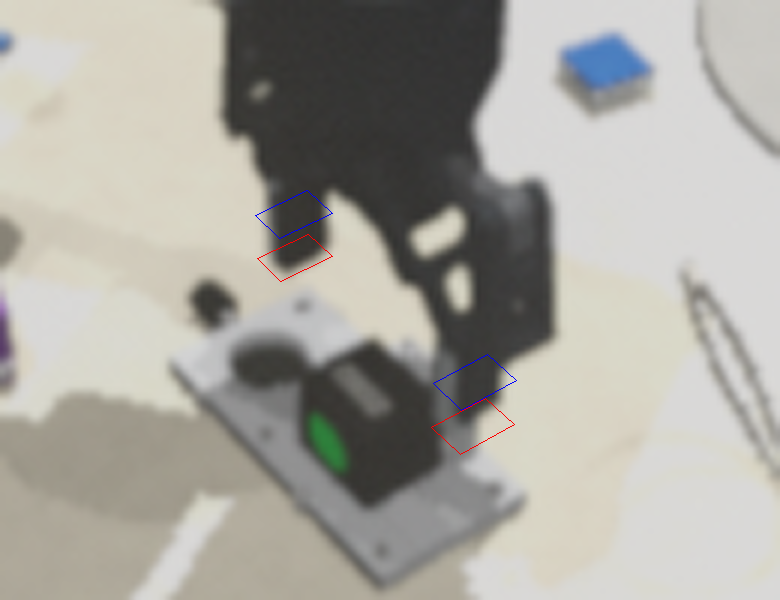

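```bash
python3 plan.py .4985 -.1556 .016 30.7
```

```text
t 2.0 pos [ 0.4989 -0.157   0.0575] yaw 30.57 tilt z [ 0.0019 -0.0012 -1.    ] F [ 0.26  0.3  -0.65] w 0.0852 j [-0.53  0.53  1.62 -0.    0.99  0.51]
shift [ 0.3 -1.5 41.5] turn -0.0023
```

Call:
play_rows --pt "0.3 -1.4 10 -0.002" --pt "0.3 -1.4 20 -0.002" --pt "0.3 -1.4 30 -0.002" --pt "0.3 -1.4 37 -0.002" --pt "0.3 -1.4 41.5 -0.002" --pt "0.3 -1.4 41.5 -0.002" --pt "0.3 -1.4 41.5 -0.002" --pt "0.3 -1.4 41.5 -0.002"

```text
time: 2.8
tool_pos: [0.4983, -0.1552, 0.0151]
orientation: [0.0, 0.964, 0.265, 0.0]
ft_force: [-0.2, 0.7, 0.0]
grip_width: 0.0852
```

```bash
python3 plan.py .4985 -.1556 .016 30.7
```

```text
t 2.8 pos [ 0.4983 -0.1552  0.0151] yaw 30.7 tilt z [ 6.e-04 -4.e-04 -1.e+00] F [-0.18  0.69  0.05] w 0.0852 j [-0.53  0.6   1.66  0.    0.88  0.51]
shift [-0.   0.5 -0.9] turn 0.0
```

Close.

Call:
play_rows --pt "0 0 0 0" --pt "0 0 0 0" --pt "0 0 0 0" --pt "0 0 0 0" --pt "0 0 0 0" --pt "0 0 0 0" --pt "0 0 0 0" --pt "0 0 0 0" --pt "0 0 0 0" --pt "0 0 0 0" --fingers 0

```text
time: 3.8
tool_pos: [0.4983, -0.1552, 0.0152]
orientation: [0.0, 0.964, 0.265, 0.0]
ft_force: [0.4, 0.7, 6.1]
grip_width: 0.0391
```

```bash
python3 plan.py; python3 look.py 2 side,200,160,130,100,6
```

```text
t 3.8 pos [ 0.4983 -0.1552  0.0152] yaw 30.7 tilt z [ 6.e-04 -3.e-04 -1.e+00] F [0.39 0.65 6.12] w 0.0391 j [-0.53  0.6   1.66  0.    0.89  0.51]
```

View pics/side_2.png

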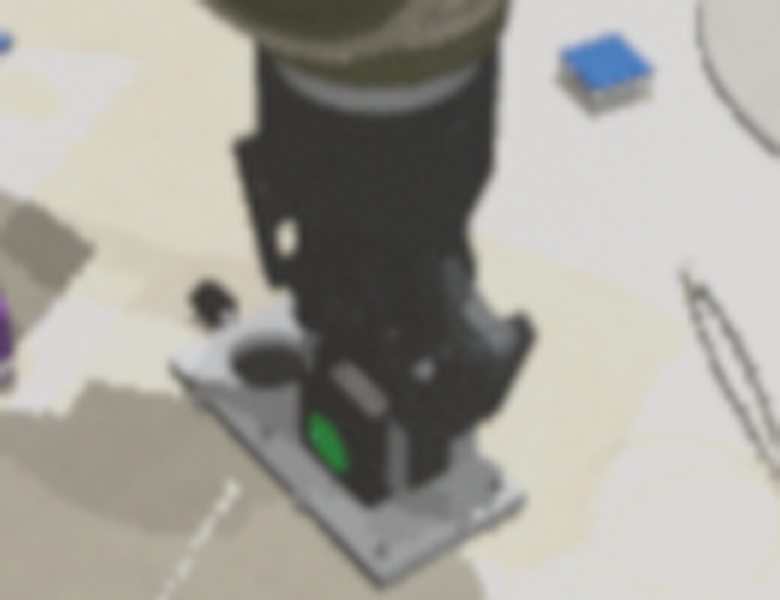

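Call:
play_rows --pt "0 0 -4 0" --pt "0 0 -10 0" --pt "0 0 -18 0" --pt "0 0 -26 0" --pt "0 0 -34 0" --pt "0 0 -45 0" --pt "0 0 -60 0" --pt "0 0 -80 0" --pt "0 0 -100 0" --pt "0 0 -100 0"

```text
time: 4.85
tool_pos: [0.4991, -0.1556, 0.1176]
orientation: [0.002, 0.964, 0.265, 0.002]
ft_force: [-0.0, -0.5, -0.8]
grip_width: 0.0393
```

```bash
python3 - <<'E'
from h import *
for uv in ((205,225),(206,148),(190,278),(215,205)): print(uv,unproj("top",uv,0).round(3))
E
python3 look.py 3 side,200,110,130,130,5
```

```text
(205, 225) [0.45  0.052 0.   ]
(206, 148) [0.622 0.056 0.   ]
(190, 278) [0.334 0.08  0.   ]
(215, 205) [0.495 0.031 0.   ]
```

View pics/side_3.png

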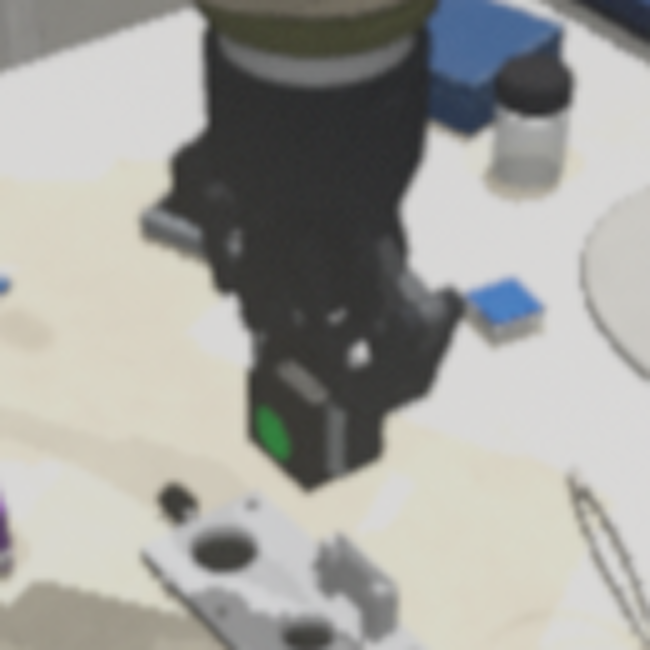

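```bash
python3 plan.py .46 .04 .08 0
```

```text
t 4.9 pos [ 0.4984 -0.1553  0.116 ] yaw 30.7 tilt z [ 0.0023 -0.0013 -1.    ] F [ 0.17 -0.16 -0.96] w 0.0391 j [-0.53  0.45  1.56  0.    1.14  0.51]
shift [  66.6 -187.6   35.6] turn 0.5358
```

Call:
play_rows --pt "3 -8 0 0.03" --pt "9 -25 0 0.09" --pt "16 -45 0 0.15" --pt "24 -68 0 0.2" --pt "32 -92 0 0.26" --pt "41 -117 5 0.33" --pt "50 -142 12 0.4" --pt "58 -164 20 0.46" --pt "64 -180 28 0.51" --pt "66.6 -187.6 35 0.536" --pt "66.6 -187.6 36 0.536" --pt "66.6 -187.6 36 0.536"

```text
time: 6.1
tool_pos: [0.4594, 0.0401, 0.0784]
orientation: [-0.0, 1.0, 0.0, -0.001]
ft_force: [1.0, 0.3, -1.4]
grip_width: 0.0393
```

```bash
python3 plan.py .46 .04 .0057 0
```

```text
t 6.1 pos [0.4594 0.0401 0.0784] yaw 0.05 tilt z [-1.1e-03  1.0e-04 -1.0e+00] F [ 1.05  0.28 -1.37] w 0.0393 j [-0.17  0.42  1.76 -0.    0.96  1.4 ]
shift [ 0.7  0.1 72.7] turn 0.0008
```

Call:
play_rows --pt "0 0 12 0" --pt "0 0 28 0" --pt "0 0 44 0" --pt "0 0 56 0" --pt "0 0 64 0" --pt "0 0 69 0" --pt "0 0 72 0" --pt "0 0 72 0" --pt "0 0 72 0" --pt "0 0 72 0"

```text
time: 7.1
tool_pos: [0.4598, 0.0402, 0.0072]
orientation: [0.0, 1.0, -0.0, 0.0]
ft_force: [0.2, -1.1, -1.0]
grip_width: 0.0394
```

```bash
python3 plan.py .46 .04 .0057 0
```

```text
t 7.1 pos [0.4598 0.0402 0.0072] yaw -0.01 tilt z [ 8.e-04 -1.e-04 -1.e+00] F [ 0.23 -1.09 -1.  ] w 0.0394 j [-0.17  0.54  1.83  0.    0.76  1.4 ]
shift [0.2 0.2 1.5] turn -0.0001
```

Call:
play_rows --pt "0 0 0.7 0" --pt "0 0 1.4 0" --pt "0 0 1.9 0" --pt "0 0 1.9 0" --pt "0 0 1.9 0"

```text
time: 7.6
tool_pos: [0.4596, 0.0402, 0.0051]
orientation: [0.0, 1.0, -0.0, 0.0]
ft_force: [-1.1, 0.1, 4.8]
grip_width: 0.0394
```

Call:
play_rows --pt "0 0 -0.3 0" --pt "0 0 -0.3 0" --pt "0 0 -0.3 0" --pt "0 0 -0.3 0" --pt "0 0 -0.3 0" --pt "0 0 -10 0" --pt "0 0 -30 0" --pt "0 0 -60 0" --pt "0 0 -95 0" --pt "0 0 -110 0" --pt "0 0 -110 0" --fingers 1

```text
time: 8.7
tool_pos: [0.4605, 0.0401, 0.1173]
orientation: [0.0, 1.0, -0.0, 0.002]
ft_force: [0.4, 1.3, -0.7]
grip_width: 0.0852
```

```bash
python3 plan.py .479 .157 .07 -38.6; python3 look.py 4 side,180,90,130,130,5
```

```text
t 8.7 pos [0.4605 0.0401 0.1173] yaw -0.01 tilt z [ 5.e-03 -9.e-04 -1.e+00] F [ 0.39  1.25 -0.67] w 0.0852 j [-0.17  0.36  1.71 -0.    1.07  1.4 ]
shift [  18.3 -116.9   47.3] turn 0.6736
```

View pics/side_4.png

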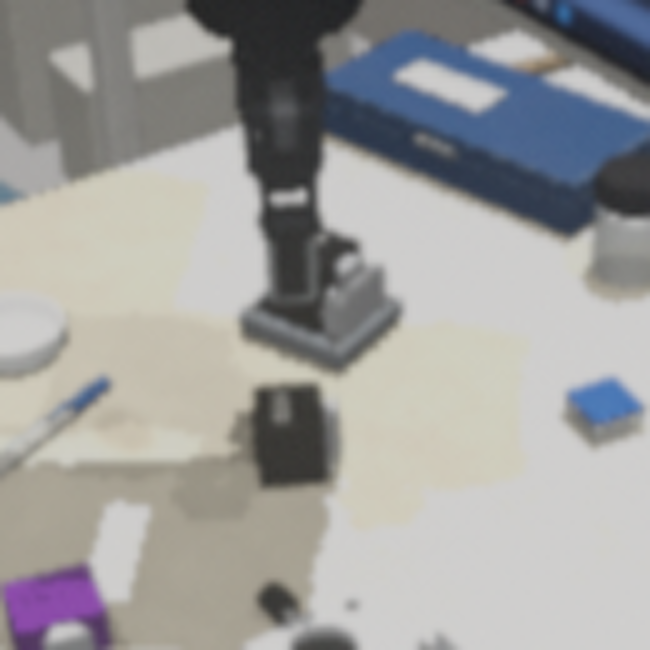

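Call:
play_rows --pt "4 -25 0 0.14" --pt "8 -55 0 0.28" --pt "13 -85 5 0.42" --pt "16 -105 15 0.55" --pt "18 -115 30 0.66" --pt "18.3 -117 37 0.674" --pt "18.3 -117 37 0.674" --pt "18.3 -117 37 0.674" --pt "18.3 -117 37 0.674"

```text
time: 9.65
tool_pos: [0.4781, 0.1566, 0.0783]
orientation: [-0.0, 0.944, -0.331, 0.0]
ft_force: [-0.3, 0.1, 0.3]
grip_width: 0.085
```

```bash
python3 plan.py .4785 .157 .021 -38.6; python3 look.py 5 side,180,70,130,130,5
```

```text
t 9.65 pos [0.4781 0.1566 0.0783] yaw -38.6 tilt z [ 6.e-04  0.e+00 -1.e+00] F [-0.32  0.07  0.28] w 0.085 j [ 0.08  0.47  1.65 -0.    1.02  2.33]
shift [ 0.1 -0.5 57.3] turn -0.0
```

View pics/side_5.png

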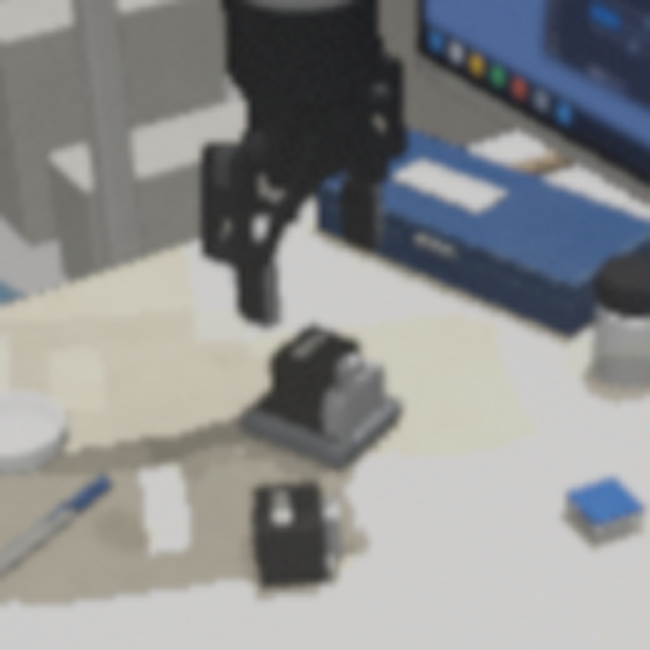

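Call:
play_rows --pt "0.1 -0.4 12 0" --pt "0.1 -0.4 25 0" --pt "0.1 -0.4 38 0" --pt "0.1 -0.4 48 0" --pt "0.1 -0.4 54 0" --pt "0.1 -0.4 56.5 0" --pt "0.1 -0.4 56.5 0" --pt "0.1 -0.4 56.5 0"

```text
time: 10.5
tool_pos: [0.4784, 0.1575, 0.0218]
orientation: [-0.0, 0.944, -0.331, 0.0]
ft_force: [0.7, -0.3, -0.9]
grip_width: 0.0852
```

```bash
python3 plan.py .4785 .157 .0212 -38.6; python3 look.py 6 side,180,70,130,130,5
```

```text
t 10.5 pos [0.4784 0.1575 0.0218] yaw -38.62 tilt z [ 7.e-04  1.e-04 -1.e+00] F [ 0.65 -0.33 -0.94] w 0.0852 j [0.08 0.56 1.71 0.   0.87 2.33]
shift [0.3 0.3 0.6] turn -0.0004
```

View pics/side_6.png

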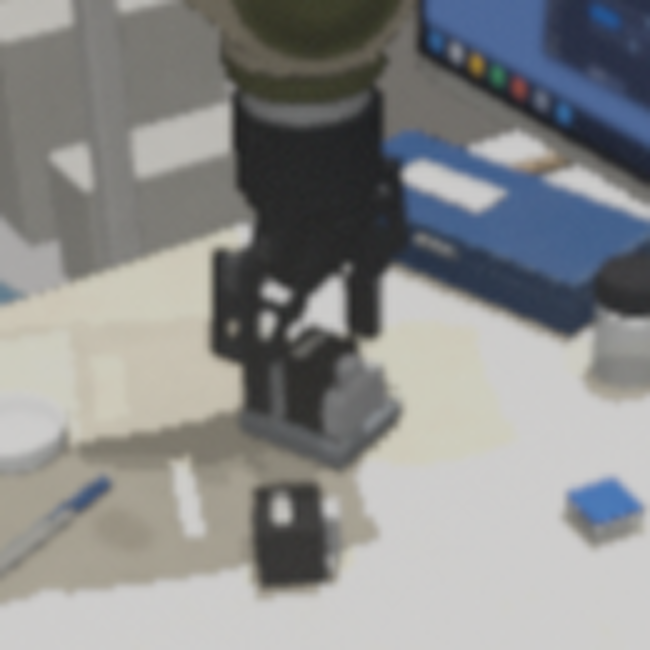

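Call:
play_rows --pt "0 0 0.6 0" --pt "0 0 0.6 0" --pt "0 0 0.6 0" --pt "0 0 0.6 0" --pt "0 0 0.6 0" --pt "0 0 0.6 0" --pt "0 0 0.6 0" --pt "0 0 0.6 0" --pt "0 0 0.6 0" --pt "0 0 0.6 0" --fingers 0

```text
time: 11.55
tool_pos: [0.4784, 0.1575, 0.0211]
orientation: [-0.0, 0.944, -0.331, 0.0]
ft_force: [0.0, 0.2, 5.3]
grip_width: 0.0391
```

```bash
python3 plan.py .4785 .157 .0212 -38.6; python3 look.py 7 side,200,110,80,60,8
```

```text
t 11.55 pos [0.4784 0.1575 0.0211] yaw -38.62 tilt z [ 6.e-04  0.e+00 -1.e+00] F [0.01 0.24 5.27] w 0.0391 j [ 0.08  0.57  1.71 -0.    0.87  2.33]
shift [ 0.4  0.3 -0.1] turn -0.0004
```

View pics/side_7.png

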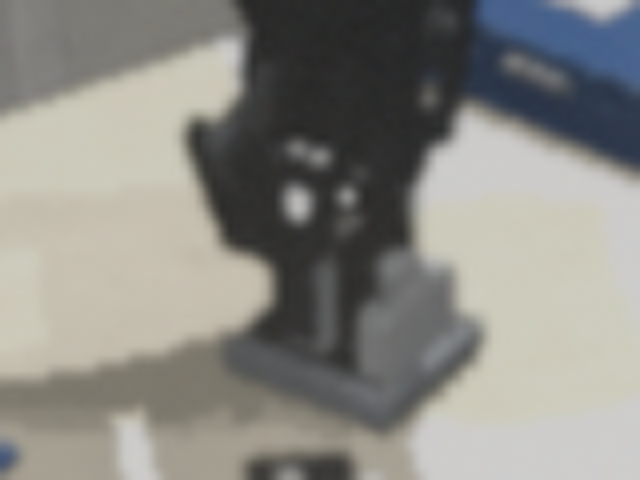

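Call:
play_rows --pt "0 0 -4 0" --pt "0 0 -10 0" --pt "0 0 -18 0" --pt "0 0 -26 0" --pt "0 0 -34 0" --pt "0 0 -45 0" --pt "0 0 -60 0" --pt "0 0 -80 0" --pt "0 0 -95 0" --pt "0 0 -100 0" --pt "0 0 -100 0"

```text
time: 12.7
tool_pos: [0.4784, 0.1575, 0.1215]
orientation: [-0.0, 0.944, -0.331, 0.001]
ft_force: [1.0, 0.2, -1.7]
grip_width: 0.0393
```

```bash
python3 plan.py .4983 -.1552 .085 30.7; python3 look.py 8 side,180,70,130,130,5
```

```text
t 12.7 pos [0.4784 0.1575 0.1215] yaw -38.63 tilt z [ 1.4e-03  1.0e-04 -1.0e+00] F [ 0.98  0.21 -1.72] w 0.0393 j [0.08 0.41 1.6  0.   1.13 2.33]
shift [210.7 231.9  36.5] turn -1.21
```

View pics/side_8.png

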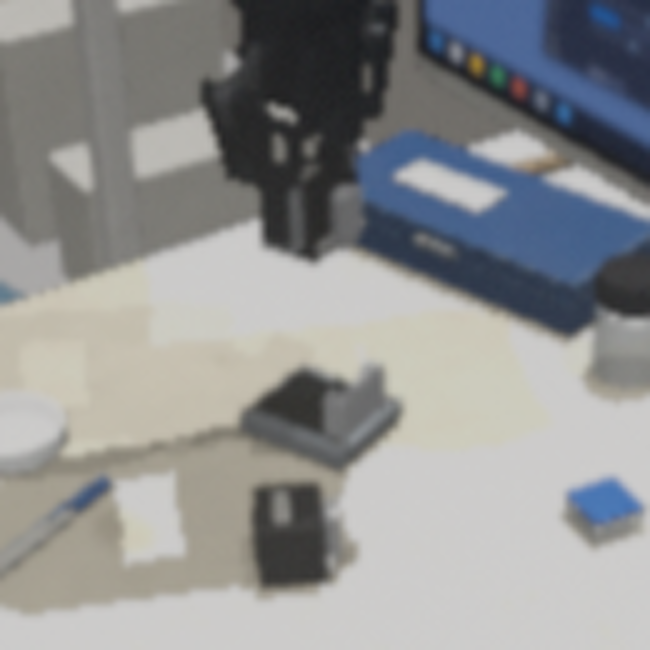

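Call:
play_rows --pt "8 9 0 -0.08" --pt "28 31 0 -0.2" --pt "50 55 0 -0.33" --pt "74 81 0 -0.46" --pt "98 108 0 -0.59" --pt "122 134 0 -0.72" --pt "146 160 0 -0.85" --pt "170 187 0 -0.98" --pt "192 211 3 -1.1" --pt "206 227 4 -1.18" --pt "210.7 231.9 5.5 -1.21" --pt "210.7 231.9 5.5 -1.21"

```text
time: 13.95
tool_pos: [0.4976, -0.1561, 0.1142]
orientation: [-0.001, 0.965, 0.264, -0.001]
ft_force: [1.1, 0.3, -0.6]
grip_width: 0.0393
```

Call:
play_rows --pt "0 0 0 0" --pt "0 0 0 0" --pt "0 0 0 0"

```text
time: 14.25
tool_pos: [0.498, -0.1546, 0.1153]
orientation: [-0.0, 0.964, 0.265, -0.0]
ft_force: [0.1, 0.1, -1.5]
grip_width: 0.0394
```

```bash
python3 plan.py .4984 -.1553 .116 30.7; python3 look.py 9 side,200,110,130,130,5
python3 - <<'E'
import cv2,numpy as np
a=[cv2.resize(cv2.imread(f"pics/side_{i}_full.png")[170:212,240:285],None,fx=8,fy=8,interpolation=cv2.INTER_CUBIC) for i in(3,9)]
cv2.imwrite("pics/cmp.png",np.hstack(a))
E
```

```text
t 14.25 pos [ 0.498  -0.1546  0.1153] yaw 30.73 tilt z [-1.e-04  1.e-04 -1.e+00] F [ 0.1   0.07 -1.54] w 0.0394 j [-0.53  0.45  1.56  0.    1.14  0.51]
shift [-0.   0.8 -0.7] turn 0.0005
```

View pics/cmp.png

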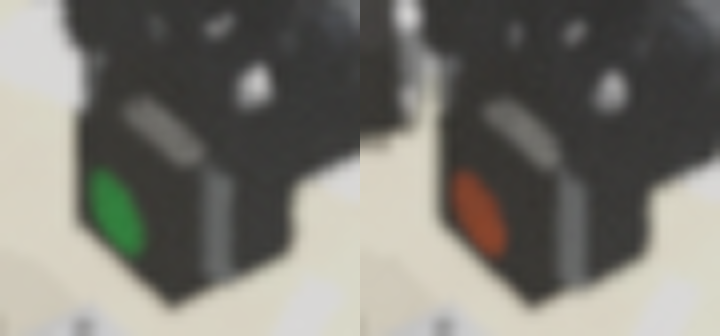

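View pics/side_9.png

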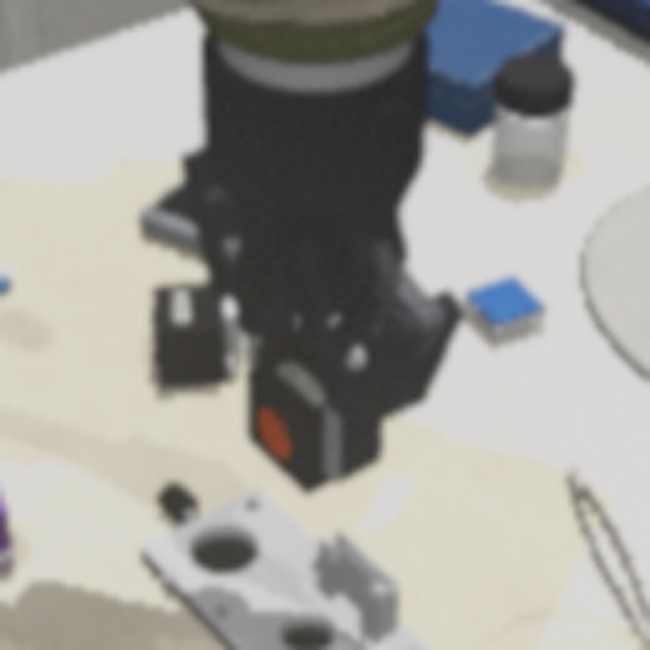

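```bash
python3 plan.py .4977 -.1556 .048 30.7
```

```text
t 14.3 pos [ 0.498  -0.1547  0.1154] yaw 30.73 tilt z [-0.  0. -1.] F [-0.78 -0.15 -0.86] w 0.0392 j [-0.53  0.45  1.56  0.    1.14  0.51]
shift [-0.8  0.6 67.4] turn 0.0005
```

Call:
play_rows --pt "-0.8 0.6 10 0" --pt "-0.8 0.6 25 0" --pt "-0.8 0.6 42 0" --pt "-0.8 0.6 55 0" --pt "-0.8 0.6 63 0" --pt "-0.8 0.6 67 0" --pt "-0.8 0.6 67 0" --pt "-0.8 0.6 67 0" --pt "-0.8 0.6 67 0"

```text
time: 15.2
tool_pos: [0.4979, -0.1563, 0.0488]
orientation: [0.0, 0.964, 0.265, 0.0]
ft_force: [0.5, 0.1, -0.9]
grip_width: 0.0392
```

```bash
python3 plan.py .4977 -.1556 .038 30.7; python3 look.py 10 side,230,170,80,75,8
```

```text
t 15.2 pos [ 0.4979 -0.1563  0.0488] yaw 30.7 tilt z [ 9.e-04 -5.e-04 -1.e+00] F [ 0.53  0.13 -0.93] w 0.0392 j [-0.53  0.54  1.63  0.    0.97  0.5 ]
shift [ 0.2 -0.7 10.8] turn -0.0
```

View pics/side_10.png

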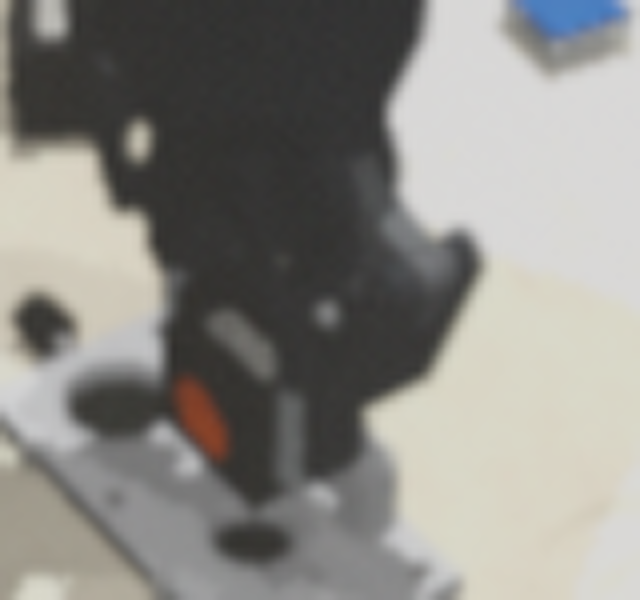

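Descend a little into the flare with force monitoring.

Call:
play_rows --pt "0.1 -0.6 3 0" --pt "0.1 -0.6 6 0" --pt "0.1 -0.6 9 0" --pt "0.1 -0.6 12 0" --pt "0.1 -0.6 12 0" --pt "0.1 -0.6 12 0"

```text
time: 15.85
tool_pos: [0.4974, -0.1556, 0.0362]
orientation: [-0.0, 0.964, 0.265, -0.0]
ft_force: [0.6, -0.0, -1.1]
grip_width: 0.0388
```

Call:
play_rows --pt "0 0 1.5 0" --pt "0 0 3 0" --pt "0 0 4 0" --pt "0 0 4 0"

```text
time: 16.25
tool_pos: [0.4974, -0.1556, 0.0322]
orientation: [-0.0, 0.964, 0.265, -0.0]
ft_force: [-0.0, 0.0, -1.1]
grip_width: 0.0395
```

```bash
python3 plan.py .4977 -.1556 .0154 30.7
```

```text
t 16.25 pos [ 0.4974 -0.1556  0.0322] yaw 30.7 tilt z [-2.e-04  1.e-04 -1.e+00] F [-0.04  0.   -1.07] w 0.0395 j [-0.53  0.57  1.65 -0.    0.93  0.5 ]
shift [ 0.3  0.2 16.8] turn -0.0
```

Call:
play_rows --pt "0.1 0.1 2 0" --pt "0.2 0.2 5 0" --pt "0.2 0.2 8 0" --pt "0.2 0.2 11 0" --pt "0.2 0.2 11 0"

```text
time: 16.75
tool_pos: [0.4975, -0.1556, 0.0208]
orientation: [-0.0, 0.964, 0.265, -0.0]
ft_force: [0.6, 0.4, -0.3]
grip_width: 0.0394
```

Call:
play_rows --pt "0 0 2 0" --pt "0 0 4 0" --pt "0 0 5.5 0" --pt "0 0 6.3 0" --pt "0 0 6.3 0" --pt "0 0 6.3 0"

```text
time: 17.35
tool_pos: [0.4977, -0.1556, 0.0152]
orientation: [0.0, 0.964, 0.265, 0.0]
ft_force: [-1.8, 0.1, 2.7]
grip_width: 0.0392
```

```bash
python3 plan.py .4977 -.1556 .0152 30.7;  python3 look.py 11 side,230,170,80,75,8
```

```text
t 17.35 pos [ 0.4977 -0.1556  0.0152] yaw 30.7 tilt z [ 0. -0. -1.] F [-1.77  0.07  2.65] w 0.0392 j [-0.53  0.6   1.66  0.    0.89  0.5 ]
shift [ 0. -0. -0.] turn 0.0
```

View pics/side_11.png

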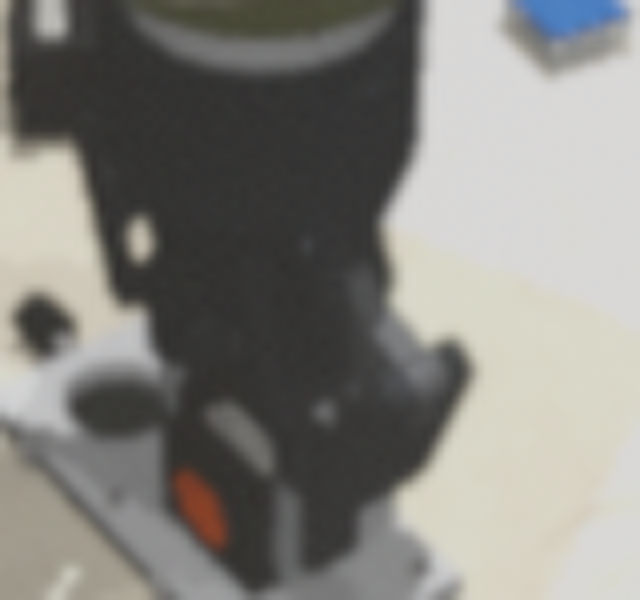

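Call:
play_rows --pt "0 0 0 0" --pt "0 0 0 0" --pt "0 0 0 0" --pt "0 0 0 0" --pt "0 0 0 0" --pt "0 0 -10 0" --pt "0 0 -30 0" --pt "0 0 -60 0" --pt "0 0 -90 0" --pt "0 0 -90 0" --pt "0 0 -90 0" --fingers 1

```text
time: 18.5
tool_pos: [0.4978, -0.1557, 0.1058]
orientation: [0.001, 0.964, 0.265, 0.001]
ft_force: [0.5, -0.8, 0.3]
grip_width: 0.0855
```

```bash
python3 plan.py .4596 .0402 .08 0;  python3 look.py 12 side,220,160,80,75,8
```

```text
t 18.5 pos [ 0.4978 -0.1557  0.1058] yaw 30.7 tilt z [ 1.3e-03 -7.0e-04 -1.0e+00] F [ 0.53 -0.82  0.34] w 0.0855 j [-0.53  0.46  1.57  0.    1.11  0.5 ]
shift [  67.2 -187.9   25.6] turn 0.5358
```

View pics/side_12.png

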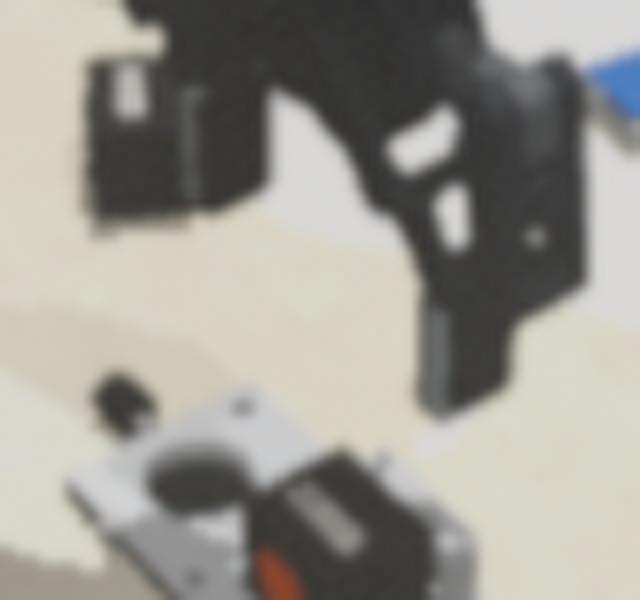

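Orange is seated in the slider. On to the green cube; staying at height until above it.

Call:
play_rows --pt "9 -25 0 0.07" --pt "20 -56 0 0.16" --pt "32 -90 0 0.26" --pt "44 -123 0 0.36" --pt "55 -154 0 0.45" --pt "63 -176 5 0.51" --pt "67 -187.5 15 0.536" --pt "67.2 -187.9 20 0.536" --pt "67.2 -187.9 20 0.536" --pt "67.2 -187.9 20 0.536"

```text
time: 19.55
tool_pos: [0.4598, 0.0395, 0.0849]
orientation: [0.0, 1.0, -0.0, -0.0]
ft_force: [-0.2, 0.2, -0.6]
grip_width: 0.0855
```

```bash
python3 plan.py .4596 .0402 .0051 0;  python3 look.py 13 side,180,110,120,90,6
```

```text
t 19.55 pos [0.4598 0.0395 0.0849] yaw -0.02 tilt z [-5.e-04 -0.e+00 -1.e+00] F [-0.25  0.25 -0.56] w 0.0855 j [-0.17  0.41  1.76 -0.    0.98  1.4 ]
shift [-0.1 -0.7 79.8] turn -0.0004
```

View pics/side_13.png

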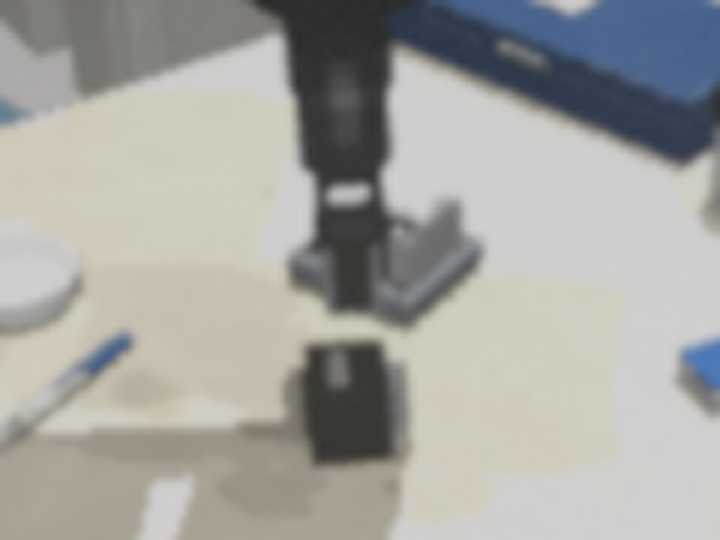

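Call:
play_rows --pt "-0.7 -0.6 12 0" --pt "-0.7 -0.6 28 0" --pt "-0.7 -0.6 44 0" --pt "-0.7 -0.6 60 0" --pt "-0.7 -0.6 70 0" --pt "-0.7 -0.6 76 0" --pt "-0.7 -0.6 79 0" --pt "-0.7 -0.6 79 0" --pt "-0.7 -0.6 79 0"

```text
time: 20.5
tool_pos: [0.4591, 0.0407, 0.0064]
orientation: [0.0, 1.0, -0.0, 0.0]
ft_force: [0.6, 0.7, 0.3]
grip_width: 0.0854
```

```bash
python3 plan.py .4590 .0402 .0053 0
```

```text
t 20.5 pos [0.4591 0.0407 0.0064] yaw -0.01 tilt z [ 8.e-04 -1.e-04 -1.e+00] F [0.59 0.71 0.33] w 0.0854 j [-0.17  0.55  1.84  0.    0.76  1.4 ]
shift [-0.1  0.5  1.1] turn -0.0002
```

Call:
play_rows --pt "0 0.4 1.1 0" --pt "0 0.4 1.1 0" --pt "0 0.4 1.1 0"

```text
time: 20.8
tool_pos: [0.4589, 0.0404, 0.0051]
orientation: [0.0, 1.0, -0.0, 0.0]
ft_force: [0.2, 0.4, -0.2]
grip_width: 0.0856
```

Call:
play_rows --pt "0 0 0 0" --pt "0 0 0 0" --pt "0 0 0 0" --pt "0 0 0 0" --pt "0 0 0 0" --pt "0 0 0 0" --pt "0 0 0 0" --pt "0 0 0 0" --pt "0 0 0 0" --pt "0 0 0 0" --fingers 0

```text
time: 21.8
tool_pos: [0.459, 0.0404, 0.0052]
orientation: [0.0, 1.0, -0.0, 0.0]
ft_force: [-0.4, -0.4, 5.8]
grip_width: 0.0392
```

```bash
python3 plan.py .4590 .0402 .0053 0
```

```text
t 21.8 pos [0.459  0.0404 0.0052] yaw -0.01 tilt z [ 5.e-04 -1.e-04 -1.e+00] F [-0.39 -0.37  5.75] w 0.0392 j [-0.17  0.55  1.84  0.    0.76  1.4 ]
shift [-0.   0.2 -0.1] turn -0.0002
```

Lift, then move over the stand.

Call:
play_rows --pt "0 0 -6 0" --pt "0 0 -18 0" --pt "0 0 -35 0" --pt "0 0 -60 0" --pt "0 0 -85 0" --pt "0 0 -105 0" --pt "0 0 -115 0" --pt "0 0 -115 0"

```text
time: 22.6
tool_pos: [0.4592, 0.0404, 0.1207]
orientation: [0.0, 1.0, -0.0, 0.001]
ft_force: [-0.1, -0.5, -2.1]
grip_width: 0.039
```

```bash
python3 plan.py .4784 .1575 .1215 -38.62
```

```text
t 22.6 pos [0.4592 0.0404 0.1207] yaw -0.01 tilt z [ 2.e-03 -3.e-04 -1.e+00] F [-0.12 -0.5  -2.09] w 0.039 j [-0.17  0.35  1.71  0.    1.08  1.4 ]
shift [  19.2 -117.1   -0.8] turn 0.6739
```

Call:
play_rows --pt "1 -6 0 0.05" --pt "3 -20 0 0.14" --pt "6 -36 0 0.24" --pt "9 -54 0 0.34" --pt "12 -72 0 0.44" --pt "15 -90 0 0.54" --pt "17.5 -106 0 0.62" --pt "19 -115 0 0.665" --pt "19.2 -117.1 0 0.674" --pt "19.2 -117.1 0 0.674" --pt "19.2 -117.1 0 0.674" --pt "19.2 -117.1 0 0.674"

```text
time: 23.8
tool_pos: [0.478, 0.157, 0.1197]
orientation: [0.0, 0.944, -0.331, -0.0]
ft_force: [0.1, -0.2, -0.9]
grip_width: 0.0392
```

```bash
python3 plan.py .4784 .1575 .055 -38.62; python3 look.py 14 side,180,70,130,130,5
python3 - <<'E'
import cv2,numpy as np
a=[cv2.resize(cv2.imread(f"pics/side_{i}_full.png")[95:130,225:265],None,fx=9,fy=9,interpolation=cv2.INTER_CUBIC) for i in(8,14)]
cv2.imwrite("pics/cmp2.png",np.hstack(a))
E
```

```text
t 23.8 pos [0.478  0.157  0.1197] yaw -38.63 tilt z [-4.e-04 -1.e-04 -1.e+00] F [ 0.06 -0.2  -0.91] w 0.0392 j [ 0.08  0.42  1.6  -0.    1.13  2.33]
shift [ 0.  -0.7 64.7] turn -0.0003
```

View pics/cmp2.png

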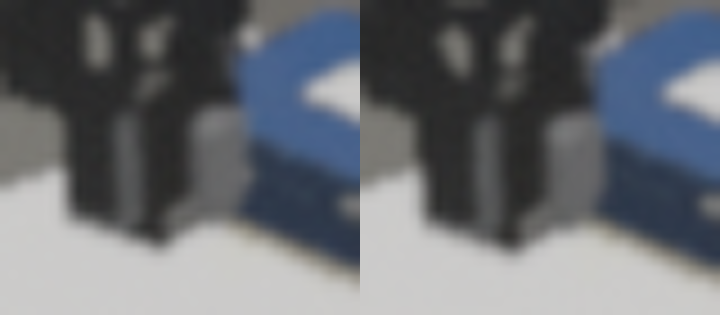

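Call:
play_rows --pt "0.2 -0.6 10 0" --pt "0.2 -0.6 25 0" --pt "0.2 -0.6 42 0" --pt "0.2 -0.6 55 0" --pt "0.2 -0.6 62 0" --pt "0.2 -0.6 64 0" --pt "0.2 -0.6 64 0" --pt "0.2 -0.6 64 0"

```text
time: 24.65
tool_pos: [0.4789, 0.1579, 0.0564]
orientation: [-0.0, 0.944, -0.331, 0.0]
ft_force: [0.7, 0.3, -0.1]
grip_width: 0.0393
```

```bash
python3 plan.py .4786 .1574 .042 -38.62
```

```text
t 24.65 pos [0.4789 0.1579 0.0564] yaw -38.63 tilt z [ 9.e-04  1.e-04 -1.e+00] F [ 0.65  0.25 -0.15] w 0.0393 j [0.08 0.51 1.67 0.   0.96 2.33]
shift [ 0.   0.6 14.4] turn -0.0002
```

Call:
play_rows --pt "0 0.5 3 0" --pt "0 0.5 6 0" --pt "0 0.5 9 0" --pt "0 0.5 12 0" --pt "0 0.5 14 0" --pt "0 0.5 14 0"

```text
time: 25.25
tool_pos: [0.4782, 0.1574, 0.0416]
orientation: [0.0, 0.944, -0.331, -0.0]
ft_force: [-0.7, 0.5, -1.4]
grip_width: 0.0391
```

Call:
play_rows --pt "0 0 1.5 0" --pt "0 0 3 0" --pt "0 0 4 0" --pt "0 0 4 0"

```text
time: 25.65
tool_pos: [0.4782, 0.1575, 0.0378]
orientation: [0.0, 0.944, -0.331, -0.0]
ft_force: [0.1, -0.1, -1.1]
grip_width: 0.0394
```

```bash
python3 plan.py .4785 .1574 .0211 -38.62
```

```text
t 25.65 pos [0.4782 0.1575 0.0378] yaw -38.63 tilt z [-2.e-04 -0.e+00 -1.e+00] F [ 0.05 -0.11 -1.12] w 0.0394 j [0.08 0.54 1.69 0.   0.91 2.33]
shift [ 0.3 -0.1 16.7] turn -0.0002
```

Call:
play_rows --pt "0.1 0 2 0" --pt "0.2 0 5 0" --pt "0.2 0 8 0" --pt "0.2 0 11 0" --pt "0.2 0 11 0"

```text
time: 26.15
tool_pos: [0.4782, 0.1573, 0.0265]
orientation: [0.0, 0.944, -0.331, -0.0]
ft_force: [-0.0, 0.0, -1.0]
grip_width: 0.039
```

Call:
play_rows --pt "0 0 2 0" --pt "0 0 4 0" --pt "0 0 5.3 0" --pt "0 0 6.2 0" --pt "0 0 6.2 0" --pt "0 0 6.2 0"

```text
time: 26.75
tool_pos: [0.4785, 0.1573, 0.0212]
orientation: [-0.0, 0.944, -0.331, 0.0]
ft_force: [-2.3, 0.4, 4.7]
grip_width: 0.0393
```

```bash
python3 plan.py .4785 .1574 .0211 -38.62
```

```text
t 26.75 pos [0.4785 0.1573 0.0212] yaw -38.62 tilt z [ 3.e-04 -0.e+00 -1.e+00] F [-2.31  0.36  4.7 ] w 0.0393 j [ 0.08  0.57  1.71 -0.    0.87  2.33]
shift [-0.  -0.1  0.1] turn -0.0001
```

Seated. Release, rise, and back away so the cameras can see.

Call:
play_rows --pt "0 0 0 0" --pt "0 0 0 0" --pt "0 0 0 0" --pt "0 0 0 0" --pt "0 0 0 0" --pt "0 0 -10 0" --pt "0 0 -30 0" --pt "0 0 -60 0" --pt "0 0 -100 0" --pt "0 0 -140 0" --pt "0 0 -180 0" --pt "0 0 -200 0" --fingers 1

```text
time: 27.95
tool_pos: [0.479, 0.1574, 0.225]
orientation: [-0.001, 0.944, -0.331, 0.003]
ft_force: [0.7, 0.2, -0.9]
grip_width: 0.0857
```

```bash
python3 plan.py .35 .02 .25 0
```

```text
t 27.95 pos [0.479  0.1574 0.225 ] yaw -38.62 tilt z [ 5.6e-03  5.0e-04 -1.0e+00] F [ 0.65  0.15 -0.93] w 0.0857 j [0.08 0.3  1.44 0.   1.4  2.33]
shift [-14.9 187.8 -25.8] turn -0.6741
```

Call:
play_rows --pt "-3 30 -5 -0.1" --pt "-5 60 -10 -0.2" --pt "-8 95 -15 -0.3" --pt "-10 130 -20 -0.4" --pt "-13 165 -25 -0.5" --pt "-15 188 -26 -0.6" --pt "-15 188 -26 -0.67" --pt "-15 188 -26 -0.67" --pt "-15 188 -26 -0.67"

```text
time: 28.85
tool_pos: [0.3494, 0.0199, 0.2471]
orientation: [0.0, 1.0, -0.003, 0.0]
ft_force: [0.5, 0.1, -0.2]
grip_width: 0.0853
```

```bash
python3 look.py 15 side,220,120,80,130,4 top,120,120,240,130,3
python3 - <<'E'
from h import *
import fit
t=cv2.imread("pics/top_15_full.png"); s=cv2.imread("pics/side_15_full.png")
A=[.4983,-.1554,np.radians(30.7)]; B=[.4785,.157,np.radians(-38.6)]
fit.wire("side",s,220,125,85,130,6,[(A,.028,fit.cube),(B,.034,fit.cube)],"fin_s")
fit.wire("top",t,120,120,240,130,3,[],"fin_t")
E
```

```text
('top',) [ 1.20307847  0.26384895  0.53685898 -0.81868334] yaw 30.759753637415223 
 [[-0.2, 0.0], [0.7, -0.1], [-0.5, 0.1]]
('side',) [ 1.55726781  0.47713699  0.53874802 -1.23417551] yaw 30.867987817735575 
 [[-0.2, -0.2], [-0.3, 0.4], [0.5, -0.3]]
('top', 'side') [-0.96482327 -1.0184419   0.5328224   1.69903695] yaw 30.528474606878103 
 [[-0.1, 0.3], [0.9, 0.4], [-0.3, 0.3], [0.3, -0.6], [-0.1, 0.1], [0.8, -0.5]]
('top',) [ 0.47998021  0.15698439 -0.67251381] yaw -38.53220294688349 
 [[-0.3, -0.2], [0.3, 0.6], [0.3, 0.4], [-0.3, -0.8]]
('side',) [ 0.47707669  0.1570957  -0.67303309] yaw -38.56195573478082 
 [[0.4, -0.3], [0.6, 0.4], [-1.0, -0.1]]
('top', 'side') [ 0.47907048  0.15702662 -0.67789258] yaw -38.840383669969235 
 [[-0.4, 0.1], [0.2, 1.0], [0.2, 0.9], [-0.2, -0.4], [1.1, -0.3], [1.3, 0.4], [-0.3, -0.2]]
--- slider with d=0
('top',) [ 0.49956802 -0.15485794  0.53685898] yaw 30.759753578069482 
 [[-0.2, 0.0], [0.7, -0.1], [-0.5, 0.1]]
('side',) [ 0.49791116 -0.15607127  0.53874802] yaw 30.86798785801569 
 [[-0.2, -0.2], [-0.3, 0.4], [0.5, -0.3]]
('top', 'side') [ 0.49868778 -0.15538803  0.5328224 ] yaw 30.52847450674314 
 [[-0.1, 0.3], [0.9, 0.4], [-0.3, 0.3], [0.3, -0.6], [-0.1, 0.1], [0.8, -0.5]]
```

View pics/fin_s.png

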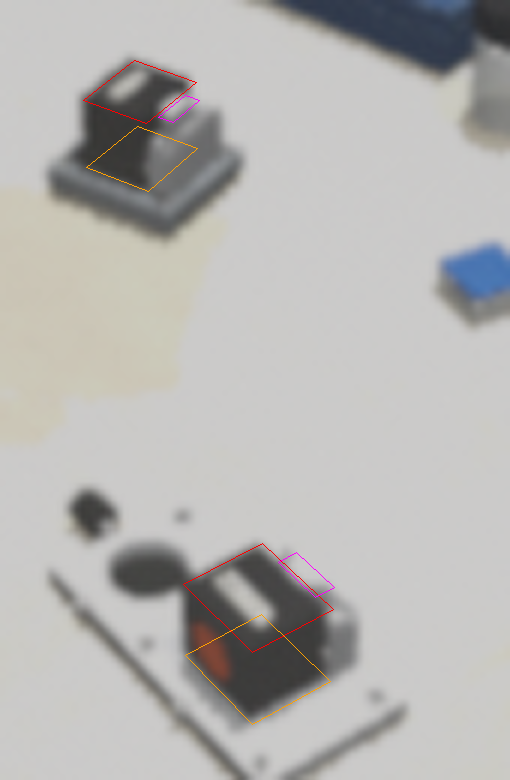

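View pics/side_15_full.png

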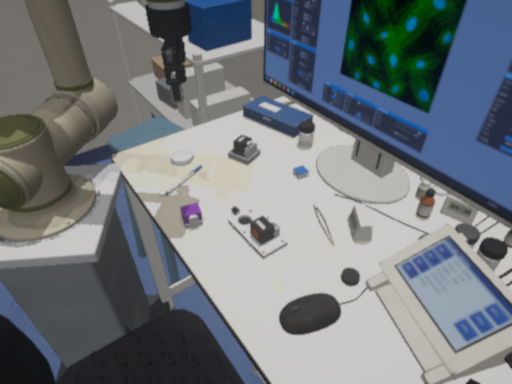

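View pics/fin_t.png

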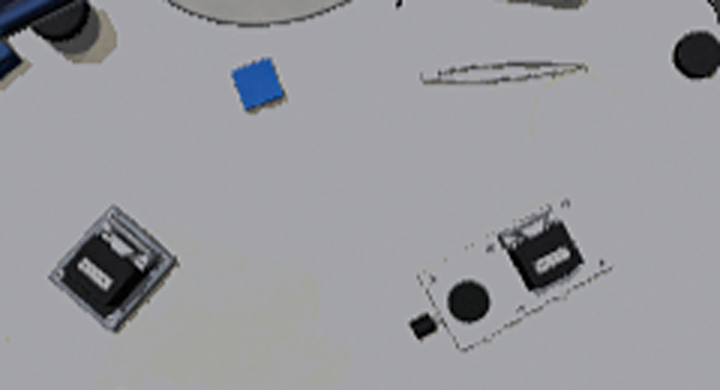

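Run:
```python
import cv2,numpy as np
r=[]
for n,(x,y) in (("side",(225,125)),("side",(240,205)),("top",(132,182)),("top",(280,182))):
    r.append(np.vstack([cv2.resize(cv2.imread(f"pics/{f}")[y:y+45,x:x+45],None,fx=4,fy=4,interpolation=cv2.INTER_CUBIC) for f in (f"{n}0.png",f"{n}_15_full.png")]))
cv2.imwrite("pics/ba.png",np.hstack(r))
```

```text
(no output)
```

View pics/ba.png

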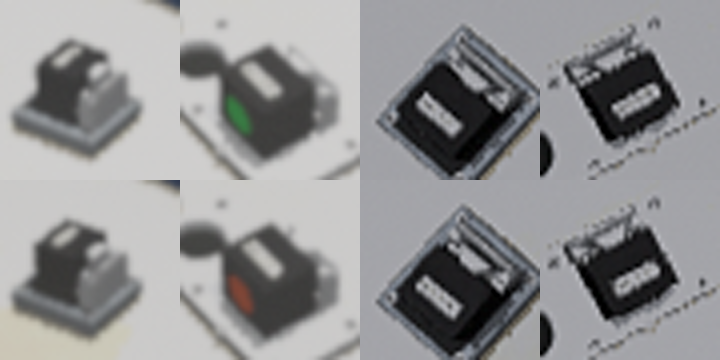

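The before and after views match within a pixel at both seats, so both cubes are fully down and upright.

```bash
python3 -c "
from cell import arm
print(arm.hand_in())"
```

```text
the job is handed in; nothing more can be done
None
```

The two filter cubes are swapped: the orange-window cube is in the slider and the green-window cube is in the stand. I handed the job in with the robot's clock at about 29 s of the 70 s allowed.

I stood the green cube upright on clear desk, moved the orange cube from the stand to the slider, then moved the green cube from the desk to the stand. Both went down their guide slots with side forces under about 2.5 N. I released each at the same height above the seat floor as the cube it replaced, within 0.1 mm, with light contact (3–5 N).

- **Seating:** the final side and top pictures match the starting ones within about a pixel (roughly 2 mm) at both seats, rails in the guides and cubes upright. The orange window shows at the slider. The green window faces away from the cameras at the stand, so I know that cube only by having tracked it.
- **Other things on the desk:** the coverslip box, tweezers, dust cap, objective case and the purple look-alike appear where they started. I judged this by eye.
- **Disagreement:** the two cameras differed by 2–3 mm on the seat positions. I used values between them, and the low grip and insertion forces suggest they were close enough.

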